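Push a fresh water filter into the coffee corner's push-fit fitting

ROBOT

A 6-joint arm with a two-finger parallel gripper is mounted at the origin on the work surface. World frame = base frame: x ahead of the robot, y to its left, z up, the work surface at z = 0. Lengths are in mm, angles in rad, forces in N, time in s.
With the tool pointing down it reaches from about 350 to 975 mm from the base axis. Payload 7.1 kg.
Tool frame: the origin (TCP) lies midway between the tips of the shut fingers; the grasp point (between the pads) lies pinch_z behind it (pinch_z is the distance from the TCP to the grasp point, in mm); z points along the fingers, y is the line along which they close (so a half turn about z gives the same grasp; the last joint's range is limited). The gripper opens to 88 mm and grips with 3 to 60 N. Pads are 20 mm wide; open, the fingers measure 115 mm over their backs; the gripper's body (75 mm by 178 mm) begins 61 mm behind the grasp point.
Start: joints at [1.165, 0.423, 1.63, -0, 1.089, -0.019], TCP at [235.734, 578.821, 222.675] pointing down, gripper open.
Joint ranges: [-3, 3], [-0.9, 2.11], [0.09, 2.58], [-1.31, 4.45], [0.11, 2.69], [-2.54, 2.54]. Speed limits (rad/s): [2.39, 2.39, 3.01, 3.14, 3.14, 3.14].

INTERFACE

Orientations are given as a rotation vector (axis times angle).
In Python, from workcell import get_obs, get_image, close_job, pinch_z gives the robot as it stands.
- The arm moves only by the tool jog_arm, never from a script. Its argument "commands" is a list of rows, each a list of 3 entries, a list of its own where there are three numbers: the gripper command: -1 is shut, 1 is fully open, values between are in proportion, then the shift along the tool's x, y, z as a fraction of full scale, then the turn, a rotation vector about the tool's x, y, z as a fraction of full scale. In form: [[gripper, [tx, ty, tz], [rx, ry, rz]], ...]. A call has 1 to 10 rows; each row shifts and turns the commanded pose from where the row before left it, along the tool's axes as they then stand; what a row does not reach is not made up. Full scale, the value 1, is 0.1 m for a shift and 45 degrees for a turn. A row lasts 1/10 s, in which the tool goes at most 50 mm and 8.59 degrees, less where a joint would pass 70% of its speed; a pose out of reach is approached as far as the arm can. A call with a number of a shift or a turn outside -1 to 1 is refused whole. A call with a gripper value outside its range is refused whole. The fingers move at their own pace and stop on an object; the grip force is fixed at half the most. Time passes only in rows, so rows that do not move let the fingers close. It gives the time, the measured TCP pose, the force, the opening and the grip force at its end, in the units of the state.
- get_obs(): the state, without advancing time (a new reading comes with each control period).
- get_image(name): name is "scene" or "top" or "wrist"; returns a dict with "image" (420x560x3 uint8, blue, green, red), "z_map" (420x560 float32, mm along the optical axis (not along the pixel's ray), 0 where there is no reading), "intrinsics" (3x3 intrinsics, pixels), "eye" and "orientation" of the camera in the world; the wrist camera has in their place "mount" (4x4, takes a point from camera to tool coordinates, whose origin is the TCP and whose axes are the flange's). Camera axes: x right, y down, z forward; pixel columns grow to the right and rows downward; lengths in mm; the calibration is good to about 2 mm. A picture is of the moment at which its call begins: read the wrist's pose just before it.
- close_job(): hands the job in; it is judged then, once.
The state is a dict: "t": time; "qpos": joint angles; "qvel": joint speeds; "joint_torque": joint torques, N m; "ee_pos": TCP position; "orientation": TCP orientation; "ft_force": force on the tool from outside, world axes, zero at the start; "moment": the same for the moment, N m; "width": finger opening in mm; "grasp_force": force on a finger pad.
Only numpy, scipy, OpenCV 4.12 (cv2) and the standard library are available. Lean on these libraries where they do the work, as an engineer would, in place of code of your own. Each camera call takes 0.05 s, during which the arm holds its last target. There are 200 camera calls.

TASK

Take the fresh filter cartridge (white with a blue band) out of its stand and push its stem straight down into the blue push-fit fitting on the red filter dock until it clicks and stays locked, feeling your way and stopping as soon as it is home rather than forcing it. Then swing the dock's yellow-tipped lever fully over, away from the robot, to open the water, and leave the cartridge locked and the lever open. Leave the spent brown cartridge in its stand and everything else on the desk where it is.

Things in the scene. Friction and masses are not known exactly. Their poses are not given: they have to be found in the camera images.
- fresh: Fresh filter cartridge, upright in one of the stand's two holes, stem down, 110 mm tall, 60 to 120 g. Origin at the centre of the stem's tip, z up its axis: round black stem z 0-56 mm, white body 38 mm across z 56-104 mm with a blue band, 24 mm blue button z 104-110 mm. Its body's underside rests on the stand's top.
- fresh_grip (a point): The point to grip the fresh cartridge from above: on its axis, 81 mm above the stem's tip. The 16 mm stem's nose tapers from 9 mm across at the tip to 16 mm at 7 mm up, the rim stays 16 mm up to 18 mm, then a groove 10 mm across up to 25 mm; above that 16 mm again.
- spent: The spent cartridge, same shape, dull beige with a dark brown band and button; in the stand's other hole. Leave it there.
- stand: Fixed cream block 90 x 190 x 62 mm, origin at the centre of its underside. Two through holes, 23 mm across, at y = -48 and +48 mm hold the two cartridges, 96 mm apart along the block's y. Fingers closing along the block's x stay clear of the neighbour.
- dock: The filter dock, a fixed red box 130 (x) x 212 (y, from -106 to +106) x 60 mm tall, origin at the centre of its underside, front face towards -x. On its top: the blue push-fit fitting at y = +48 mm and the lever block at y = -52 mm.
- fitting (a point): Nominal mouth centre of the blue push-fit fitting, at (0, 48, 72) mm on the dock, z up the bore: a floating sleeve, lead-in cone 32 mm across at the mouth narrowing to an 18 mm bore 9 mm down. Unmeasured: the sleeve sits up to 2.5 mm sideways of this point (about 2 N slides it, so the cone centres it on the stem) and up to 8 mm higher or lower (rigid in height).
- catch_level (a point): Nominal point on the bore's axis 21 mm below the mouth: underside of two sprung steel catches (at the dock's +y and -y). Depths from the sleeve's own mouth: the tip meets the catches at 20 mm; 5 to 10 N of slow push takes it past; a sprung valve pushes back 4 to 7 N from 25 mm on; the catches click into the groove when the tip is 39 mm down. Let go unlocked, it is pushed back up.
- bore_floor (a point): Nominal hard floor of the bore, 40.5 mm below the mouth; like the rest of the sleeve it may lie 8 mm higher or lower. Home is felt as a steep rise of force on this floor after the click: stop at 13 to 16 N; over 30 N damages the fitting. A locked cartridge resists a tug of 6 N and rests with its tip about 39 mm below the sleeve's own mouth.
- catch_a (a joint): Sideways travel of the steel catch on the dock's +y side of the bore, in m: 0 sprung in (free, or in the groove), 0.0025 while the nose or rim pushes it aside.
- catch_b (a joint): The same for the catch on the -y side.
- tap (a joint): Shut-off lever angle in rad: 0 leaning 29 degrees towards the dock's -x (water shut), 1.0 leaning as far towards +x (open, hard stop). It pivots about the dock's y axis at (0, -52, 82) mm on the dock; friction about 1 N at the tip; it stays where left. Starts between 0 and 0.2.
- tap_tip (a point): Centre of the lever's yellow ball, 26 mm across, 70 mm from its pivot, on a steel rod 10 mm thick. Push the ball towards the dock's +x from the side nearest the robot.
- cup_a: Upturned paper cup, 76 mm across at the bottom rim, 92 mm tall, beyond the work area. Leave alone.
- cup_b: The second upturned paper cup. Leave alone.
- mug: White mug, 80 mm across, 90 mm tall, at the left. Leave alone.
- sugar: Amber glass jar, 60 mm across, 90 mm tall, at the left. Leave alone.
- remote: Black remote control, 150 x 45 x 18 mm, beyond the work area. Leave alone.

How it is judged (in metres and radians):
On the way, in this order (a step that is already met when the one before it is completed fails the run):
1. the fresh cartridge is pushed down past both spring catches and locked in the fitting (z of fresh in the frame of fitting below -0.03 m and horizontal distance between fresh and fitting below 0.008 m and value of joint each of catch_a, catch_b below 0.0006 m and angle between fresh's own z axis and vertical below 0.12 rad), for 0.2 s.
2. the lever is swung over to open (all of step 1 and value of joint tap above 0.85 rad), for 0.2 s.
At the end, for the whole second after the job is handed in: Fresh cartridge locked in the fitting: tip 30 mm or more below the nominal mouth and within 8 mm of it sideways, tilt under 0.12 rad, both catches in (under 0.6 mm), at rest, let go; lever past 0.85 rad; spent cartridge within 15 mm of its start (all of step 2 and linear speed of fresh below 0.02 m/s and distance of spent from where it was at the start of the episode below 0.015 m); the robot touches nothing.
It fails at once if the cartridge is forced against the dock or fitting with more than 30 N (contact force between fresh and dock above 30 N).
It fails at once if the lever is opened (past 0.5 rad) while the cartridge is not locked (value of joint tap above 0.5 rad and not (z of fresh in the frame of fitting below -0.03 m and horizontal distance between fresh and fitting below 0.008 m and value of joint each of catch_a, catch_b below 0.0006 m and angle between fresh's own z axis and vertical below 0.12 rad)).
It fails at once if the spent cartridge is moved more than 15 mm (distance of spent from where it was at the start of the episode above 0.015 m).
It fails at once if anything else on the desk (paper cups, mug, sugar jar, remote) is moved more than 30 mm (distance of any of cup_a, cup_b, mug, sugar, remote from where it was at the start of the episode above 0.03 m).
It also fails if it takes over 58 s, if anything falls off the work surface, if the arm or the gripper's body presses on something with over 40 N, if the wrist force passes 120 N, or if a joint passes its speed limit or range.

## Working session

There is one attempt and no reset: what is moved stays moved. The work goes in short steps, Python scripts to look and compute and a tool call to move; the robot and the scene stay as the last step left them, time stands still between calls to the robot, and variables do not carry over. Pictures are saved under pics/ and viewed, at most 10 in all, crops included, and the job is handed in when it is done.

Besides the shell and the picture viewer there is one more tool, called after "Request:" as a command line: name --argument value ..., lists and objects as JSON in quotes. jog_arm: Moves the arm, as the interface text tells. Its arguments: {"type":"object","properties":{"commands":{"type":"array","items":{"type":"array"}}},"required":["commands"]}

```bash
mkdir -p pics; cat > h.py <<'E'
import numpy as np, cv2
from scipy.spatial.transform import Rotation as R
from workcell import get_obs,get_image,close_job,pinch_z
def cam(n):
    o=get_obs(); d=get_image(n); K=np.array(d['intrinsics'])
    if n=='wrist':
        M=np.array(d['mount']); T=np.eye(4); T[:3,:3]=R.from_rotvec(o['orientation']).as_matrix(); T[:3,3]=o['ee_pos']; T=T@M
        d['Rm'],d['c']=T[:3,:3],T[:3,3]
    else:
        q=np.array(d['orientation'],float)
        d['Rm']=q if q.shape==(3,3) else R.from_rotvec(q).as_matrix(); d['c']=np.array(d['eye'])
    d['K']=K; return d
def ray(d,u,v): return d['Rm']@np.linalg.solve(d['K'],[u,v,1.])
def onz(d,u,v,z):
    r=ray(d,u,v); return d['c']+r*(z-d['c'][2])/r[2]
def cloud(d):
    Z=d['z_map']; v,u=np.indices(Z.shape); K=d['K']
    P=np.stack([(u-K[0,2])/K[0,0]*Z,(v-K[1,2])/K[1,1]*Z,Z],-1)
    return P@d['Rm'].T+d['c']
E
python3 - <<'E'
from h import *
o=get_obs(); print({k:np.round(v,3) for k,v in o.items()}, 'pz',pinch_z)
for n in ('scene','top'):
    d=cam(n); cv2.imwrite(f'pics/{n}0.png',d['image']); print(n,d['orientation'],d['c'],d['K'][0,0])
print(get_obs()['t'])
E
```

```text
{'t': np.float64(0.0), 'qpos': array([ 1.165,  0.424,  1.631,  0.   ,  1.089, -0.019]), 'qvel': array([ 0.001, -0.001,  0.001,  0.   ,  0.   , -0.001]), 'joint_torque': array([ 1.0000e-03, -5.4462e+01, -2.7367e+01,  6.4000e-02,  2.3000e-02,
       -0.0000e+00]), 'ee_pos': array([235.495, 578.339, 221.921]), 'orientation': array([-6.040e-01, -3.083e+00,  2.000e-03]), 'ft_force': array([ 0.597,  0.198, -0.38 ]), 'moment': array([-0.036,  0.006, -0.017]), 'grasp_force': np.float64(0.0), 'width': np.float64(87.663)} pz 18.700000000000003
scene [-1.81280407 -1.77805414  0.70028502] [1312.51267539  103.42235029  845.56309418] 380.09461448481284
top [-2.16093711  2.17982652 -0.03667202] [ 570.12408165   71.91109513 1029.94186811] 428.74840015058123
0.1
```

View pics/top0.png

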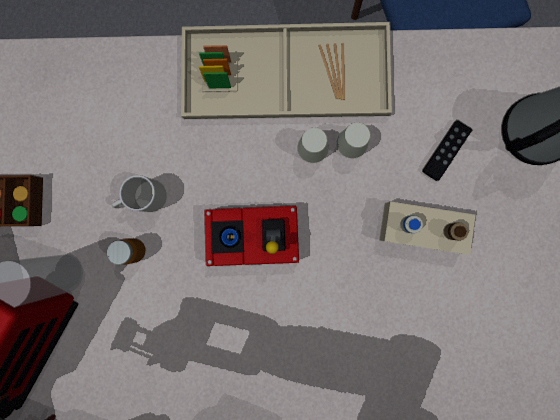

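View pics/scene0.png

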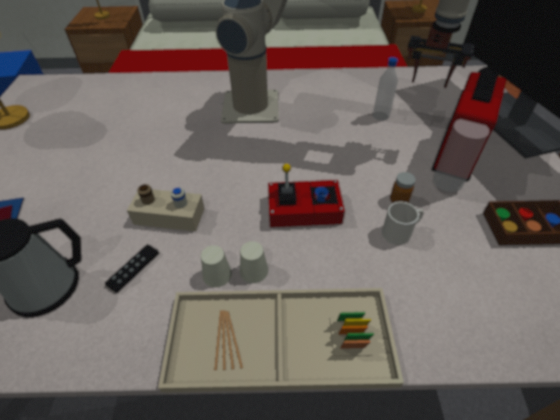

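The top view shows the red dock at about (252,236), with the blue fitting at (230,237) and the yellow ball at (272,247). The fresh button is at (414,225), the spent button at (457,231). The scene view shows the same layout from the far side: fresh at (179,196), fitting at (322,195).

```bash
python3 - <<'E'
from h import *
ims={n:cam(n) for n in('top','scene')}
def blobs(d,lo,hi,box,zr=None,name=''):
    h=cv2.cvtColor(d['image'],cv2.COLOR_BGR2HSV); m=cv2.inRange(h,lo,hi)
    k=np.zeros_like(m); x0,y0,x1,y1=box; k[y0:y1,x0:x1]=m[y0:y1,x0:x1]
    P=cloud(d); k[d['z_map']==0]=0
    if zr: k[(P[...,2]<zr[0])|(P[...,2]>zr[1])]=0
    v,u=np.nonzero(k); p=P[v,u]
    print(name,len(u),'px',np.mean(u).round(2),np.mean(v).round(2),'P med',np.median(p,0).round(1),'min',p.min(0).round(1),'max',p.max(0).round(1))
    return k,np.mean(u),np.mean(v)
def tri(a,b):
    A=[];B=[]
    for d,u,v in (a,b):
        r=ray(d,u,v); r/=np.linalg.norm(r); M=np.eye(3)-np.outer(r,r); A.append(M);B.append(M@d['c'])
    p=np.linalg.lstsq(np.vstack(A),np.hstack(B),rcond=None)[0]; return p
t,s=ims['top'],ims['scene']
bl=((100,80,60),(130,255,255)); ye=((20,120,80),(35,255,255))
for nm,c,bt,bs,zr in(('button',bl,(395,210,435,240),(160,180,200,210),(108,130)),('fit',bl,(210,220,250,255),(305,180,345,210),None),('ball',ye,(255,230,290,265),(275,155,300,180),None)):
    a=blobs(t,*c,bt,zr,nm+' top'); b=blobs(s,*c,bs,zr,nm+' scene')
    print('  tri',tri((t,*a[1:]),(s,*b[1:])).round(1))
P=cloud(t)
# stand and dock outlines by height
for nm,box,zr in(('stand',(370,190,490,265),(50,72)),('dock',(195,195,310,275),(50,70))):
    x0,y0,x1,y1=box; q=P[y0:y1,x0:x1].reshape(-1,3); q=q[(q[:,2]>zr[0])&(q[:,2]<zr[1])]
    r=cv2.minAreaRect(q[:,:2].astype(np.float32)); print(nm,r,np.median(q[:,2]), 'box',cv2.boxPoints(r).round(1).tolist())
h=cv2.cvtColor(t['image'],cv2.COLOR_BGR2HSV)
red=cv2.inRange(h,(0,150,60),(8,255,255))|cv2.inRange(h,(172,150,60),(180,255,255)); k=np.zeros_like(red); k[190:280,190:315]=red[190:280,190:315]
v,u=np.nonzero(k); q=np.array([onz(t,a,b,60)[:2] for a,b in zip(u,v)],np.float32); print('dock red',cv2.minAreaRect(q))
E
```

```text
button top 102 px 414.37 223.99 P med [ 576.3 -172.2  115.5] min [ 565.7 -185.4  108.4] max [ 586.9 -160.9  118.9]
button scene 40 px 176.5 190.5 P med [ 578.  -173.6  117. ] min [ 565.2 -183.7  114.1] max [ 589.3 -163.3  120.1]
  tri [ 576.4 -173.4  115.4]
fit top 185 px 229.24 236.65 P med [550.8 229.   70.2] min [5.303e+02 2.087e+02 3.000e-01] max [570.9 258.1  79.2]
fit scene 140 px 321.11 192.74 P med [545.1 226.   66.8] min [516.8 209.4  25.9] max [569.6 247.6  77.8]
  tri [551.5 226.1  70.4]
ball top 115 px 271.55 246.71 P med [531.8 126.1 157.1] min [521.3 115.8 148.6] max [543.7 138.4 163.4]
ball scene 50 px 286.22 167.18 P med [538.6 125.2 157.6] min [338.1 117.   -0.8] max [545.9 136.2 164.4]
  tri [532.1 126.5 152.7]
stand ((569.04443359375, -219.7722930908203), (191.20697021484375, 90.17669677734375), 80.48001861572266) 61.8858306282209 box [[508.79998779296875, -306.6000061035156], [597.7000122070312, -321.5], [629.2999877929688, -132.89999389648438], [540.4000244140625, -118.0]]
dock ((554.0594482421875, 180.47610473632812), (130.1182098388672, 212.58596801757812), 1.9310705661773682) 59.84288099436969 box [[485.5, 284.5], [492.6000061035156, 72.0999984741211], [622.7000122070312, 76.4000015258789], [615.5, 288.8999938964844]]
dock red ((553.8112182617188, 179.11004638671875), (127.7886962890625, 209.48251342773438), 1.909713625907898)
```

Request:
jog_arm --commands '[[1,[0,0,-0.1],[0,0,0.19]],[1,[0,0,-0.1],[0,0,0.19]],[1,[0,0,-0.1],[0,0,0.19]],[1,[0,0,-0.1],[0,0,0.19]],[1,[0,0,-0.1],[0,0,0.19]],[1,[0,0,-0.1],[0,0,0.19]],[1,[0,0,-0.1],[0,0,0.19]],[1,[0,0,-0.1],[0,0,0.19]],[1,[0,0,-0.1],[0,0,0.19]],[1,[0,0,-0.1],[0,0,0]]]'

```text
t: 1.2
ee_pos: [235.7, 578.7, 322.9]
orientation: [2.392, 2.036, -0.001]
ft_force: [-0.6, 0.6, -0.2]
width: 87.9
grasp_force: 0.0
```

```bash
cat >> h.py <<'E'
def go(p):
    o=get_obs(); Rt=R.from_rotvec(o['orientation']).as_matrix()
    print('t',round(float(o['t']),2),'tcp',np.round(o['ee_pos'],1),'Y',np.degrees(np.arctan2(Rt[1,1],Rt[0,1])).round(2),'z',Rt[:,2].round(4),'F',np.round(o['ft_force'],1),'w',round(float(o['width']),1),'q',np.round(o['qpos'],2))
    if p is not None: print('tool shift /100:',(Rt.T@(np.array(p)-o['ee_pos'])/100).round(3))
E
python3 - <<'E'
from h import *
d=get_image('wrist'); print(np.round(d['mount'],3)); go([552,170,320])
E
```

```text
[[-1.00000e-03 -9.65000e-01 -2.62000e-01  7.31580e+01]
 [ 1.00000e+00 -1.00000e-03  0.00000e+00  5.56000e-01]
 [-0.00000e+00 -2.62000e-01  9.65000e-01 -1.61857e+02]
 [ 0.00000e+00  0.00000e+00  0.00000e+00  1.00000e+00]]
t 1.25 tcp [236.  579.4 324.9] Y -8.93 z [ 9.0e-04  2.1e-03 -1.0e+00] F [-0.8  0.5  1. ] w 87.8 q [1.16 0.33 1.53 0.   1.28 1.32]
tool shift /100: [-3.555  3.757  0.043]
```

Request:
jog_arm --commands '[[1,[-0.276,0.363,0],[0,0,0]],[1,[-0.276,0.363,0],[0,0,0]],[1,[-0.276,0.363,0],[0,0,0]],[1,[-0.276,0.363,0],[0,0,0]],[1,[-0.276,0.363,0],[0,0,0]],[1,[-0.276,0.363,0],[0,0,0]],[1,[-0.276,0.363,0],[0,0,0]],[1,[-0.276,0.363,0],[0,0,0]],[1,[-0.276,0.363,0],[0,0,0]],[1,[-0.276,0.363,0],[0,0,0]]]'

```text
t: 2.25
ee_pos: [551.5, 247.2, 322.6]
orientation: [-2.386, -2.043, -0.0]
ft_force: [0.5, 1.1, 0.3]
width: 88.2
grasp_force: 0.0
```

```bash
python3 - <<'E'
from h import *
go([552,250,324])
d=cam('wrist'); cv2.imwrite('pics/w1.png',d['image']); np.savez('pics/w1.npz',**{k:d[k] for k in('image','z_map','K','Rm','c')})
E
```

```text
t 2.25 tcp [551.5 247.2 322.6] Y -8.86 z [-1.e-04  1.e-04 -1.e+00] F [0.5 1.1 0.3] w 88.2 q [0.4  0.3  1.58 0.   1.27 0.56]
tool shift /100: [ 0.028  0.001 -0.014]
```

View pics/w1.png

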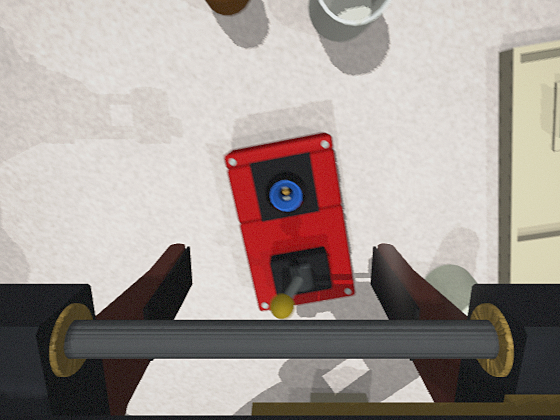

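The wrist view shows the blue fitting mouth at (286,194) on the dock, the lever ball at (282,305), with fingers in the foreground.

```bash
cat >> h.py <<'E'
def mouth(d):
    h=cv2.cvtColor(d['image'],cv2.COLOR_BGR2HSV); m=cv2.inRange(h,(100,110,50),(130,255,255))
    cs,_=cv2.findContours(m,cv2.RETR_EXTERNAL,cv2.CHAIN_APPROX_NONE)
    P=cloud(d)
    for c in cs:
        if cv2.contourArea(c)<150: continue
        e=cv2.minEnclosingCircle(c); f=cv2.fitEllipse(c)
        k=np.zeros(m.shape,np.uint8); cv2.drawContours(k,[c],-1,255,-1)
        p=P[(k>0)&(d['z_map']>0)]
        hi=p[p[:,2]>np.percentile(p[:,2],97)-4]
        print('c',np.round(e,1) if 0 else e,'ell',f,'z pct',np.percentile(p[:,2],[5,50,75,90,97]).round(1),'rim',(hi.min(0)/2+hi.max(0)/2).round(1),'span',np.ptp(hi,axis=0).round(1))
        z=np.percentile(p[:,2],90); print('  ell on z',onz(d,*f[0],z).round(1))
E
python3 - <<'E'
from h import *
d=dict(np.load('pics/w1.npz')); mouth(d)
P=cloud(d); q=P[120:320,200:380].reshape(-1,3); q=q[(q[:,2]>52)&(q[:,2]<68)]; r=cv2.minAreaRect(q[:,:2].astype(np.float32)); print('dock',r,np.median(q[:,2]))
E
```

```text
c ((285.4473571777344, 195.4736785888672), 17.16044807434082) ell ((285.53863525390625, 195.3995361328125), (30.84999656677246, 33.574462890625), 115.09813690185547) z pct [ 5.5 68.2 72.1 73.4 74.2] rim [553.7 227.1  73.1] span [35.9 36.9  5.8]
  ell on z [554.2 226.5  73.4]
dock ((555.5357055664062, 181.2073974609375), (130.3234100341797, 211.26519775390625), 1.8790401220321655) 59.64403749944296
```

Request:
jog_arm --commands '[[1,[-0.45,0,0],[0,0,0]],[1,[-0.3,0,0],[0,0,0]]]'

```text
t: 2.5
ee_pos: [538.3, 172.8, 322.0]
orientation: [-2.387, -2.042, 0.002]
ft_force: [-0.2, -0.5, -0.6]
width: 87.7
grasp_force: 0.0
```

```bash
python3 - <<'E'
from h import *
go([577,-190,322])
d=cam('wrist'); np.savez('pics/w2.npz',**{k:d[k] for k in('image','z_map','K','Rm','c')})
mouth(d)
E
```

```text
t 2.5 tcp [538.3 172.8 322. ] Y -8.91 z [-1.2e-03 -7.0e-04 -1.0e+00] F [-0.2 -0.5 -0.6] w 87.7 q [ 0.29  0.23  1.66 -0.    1.25  0.45]
tool shift /100: [-3.525e+00  9.450e-01  2.000e-03]
c ((285.9842224121094, 129.2894744873047), 17.749814987182617) ell ((286.2696838378906, 129.24440002441406), (33.548240661621094, 34.76836013793945), 8.847922325134277) z pct [ 3.9 68.6 72.3 73.5 74.1] rim [553.9 227.3  72.7] span [36.4 36.6  5.3]
  ell on z [553.1 226.5  73.5]
```

Request:
jog_arm --commands '[[1,[-0.44,0.118,0],[0,0,0]],[1,[-0.44,0.118,0],[0,0,0]],[1,[-0.44,0.118,0],[0,0,0]],[1,[-0.44,0.118,0],[0,0,0]],[1,[-0.44,0.118,0],[0,0,0]],[1,[-0.44,0.118,0],[0,0,0]],[1,[-0.44,0.118,0],[0,0,0]],[1,[-0.44,0.118,0],[0,0,0.013]],[1,[0,0,0],[0,0,0]]]'

```text
t: 3.45
ee_pos: [576.2, -192.1, 322.3]
orientation: [2.402, 2.024, -0.001]
ft_force: [0.1, 0.1, 0.3]
width: 87.9
grasp_force: 0.0
```

```bash
cat > b.py <<'E'
from h import *
def btn(d):
    h=cv2.cvtColor(d['image'],cv2.COLOR_BGR2HSV); m=cv2.inRange(h,(100,110,50),(130,255,255)); P=cloud(d)
    m[(P[...,2]<108)|(P[...,2]>135)|(d['z_map']==0)]=0
    n,l,s,c=cv2.connectedComponentsWithStats(m); i=1+np.argmax(s[1:,4]); p=P[l==i]; p=p[p[:,2]>np.median(p[:,2])-3]
    print('btn',s[i],c[i].round(1),'z',np.median(p[:,2]).round(1),'xy mid',(p.min(0)/2+p.max(0)/2).round(1),'span',np.ptp(p,axis=0).round(1),'onz116',onz(d,*c[i],116).round(1))
    return c[i]
E
python3 - <<'E'
from b import *
go([576.5,-172.5,240])
d=cam('wrist'); cv2.imwrite('pics/w3.png',d['image']); np.savez('pics/w3.npz',**{k:d[k] for k in('image','z_map','K','Rm','c')})
btn(d)
E
```

```text
t 3.45 tcp [ 576.2 -192.1  322.3] Y -9.77 z [ 1.0e-04 -1.3e-03 -1.0e+00] F [0.1 0.1 0.3] w 87.9 q [-0.34  0.3   1.57 -0.    1.27 -0.17]
tool shift /100: [ 0.195 -0.031  0.822]
btn [268 154  22  24 394] [278.5 165.4] z 115.8 xy mid [ 577.9 -171.8  115.7] span [22.1 22.8  4.1] onz116 [ 577.9 -171.2  116. ]
```

View pics/w3.png

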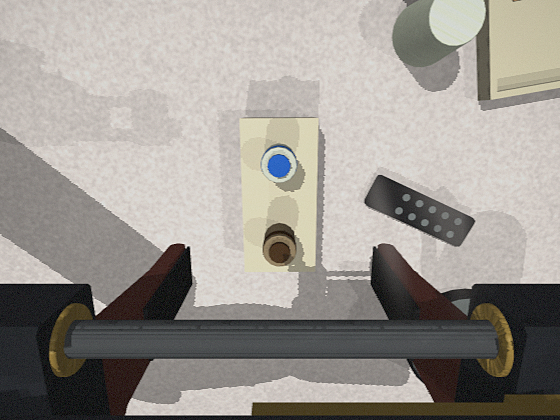

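The wrist view shows the fresh cartridge at (279,165) and the spent one at (280,248); the fingers close across the stand's short side, clear of the neighbour.

Request:
jog_arm --commands '[[1,[0.2,-0.021,0.3],[0,0,0]],[1,[0,0,0.45],[0,0,0]],[1,[0,0,0.45],[0,0,0]],[1,[0,0,0.45],[0,0,0]],[1,[0,0,0.4],[0,0,0]],[1,[0,0,0.2],[0,0,0]],[1,[0,0,0.1],[0,0,0]],[1,[0,0,0],[0,0,0]]]'

```text
t: 4.3
ee_pos: [576.7, -166.2, 86.7]
orientation: [-2.397, -2.027, 0.002]
ft_force: [0.1, 0.6, -0.0]
width: 88.0
grasp_force: 0.0
```

```bash
python3 - <<'E'
from h import *
go([577.5,-172,69])
E
```

```text
t 4.3 tcp [ 576.7 -166.2   86.7] Y -9.56 z [-2.2e-03  9.0e-04 -1.0e+00] F [ 0.1  0.6 -0. ] w 88.0 q [-0.3   0.57  1.76  0.    0.81 -0.13]
tool shift /100: [-0.056  0.017  0.177]
```

Request:
jog_arm --commands '[[1,[-0.056,0.017,0.08],[0,0,0]],[1,[0,0,0.09],[0,0,0]],[1,[0,0,0],[0,0,0]]]'

```text
t: 4.6
ee_pos: [577.8, -173.6, 70.4]
orientation: [-2.401, -2.025, 0.0]
ft_force: [-0.7, 0.2, 0.9]
width: 87.7
grasp_force: 0.0
```

```bash
python3 - <<'E'
from h import *
go([577.5,-172,69])
E
```

```text
t 4.6 tcp [ 577.8 -173.6   70.4] Y -9.71 z [-3.e-04  1.e-04 -1.e+00] F [-0.7  0.2  0.9] w 87.7 q [-0.31  0.6   1.76  0.    0.78 -0.14]
tool shift /100: [ 0.015 -0.006  0.014]
```

Request:
jog_arm --commands '[[1,[0.015,-0.006,0.014],[0,0,0]],[-1,[0,0,0],[0,0,0]],[-1,[0,0,0],[0,0,0]],[-1,[0,0,0],[0,0,0]],[-1,[0,0,0],[0,0,0]],[-1,[0,0,0],[0,0,0]],[-1,[0,0,0],[0,0,0]],[-1,[0,0,0],[0,0,0]],[-1,[0,0,0],[0,0,0]]]'

```text
t: 5.5
ee_pos: [577.7, -171.9, 69.3]
orientation: [-2.401, -2.026, 0.0]
ft_force: [-0.1, 0.3, -0.2]
width: 37.7
grasp_force: 30.0
```

```bash
python3 - <<'E'
from h import *
go([577.5,-172,69]); print(get_obs()['grasp_force'])
E
```

```text
t 5.5 tcp [ 577.7 -171.9   69.3] Y -9.7 z [-0.  0. -1.] F [-0.1  0.3 -0.2] w 37.7 q [-0.31  0.6   1.76 -0.    0.78 -0.14]
tool shift /100: [-0.001 -0.002  0.003]
30.000075101852417
```

Request:
jog_arm --commands '[[-1,[0,0,-0.1],[0,0,0]],[-1,[0,0,-0.2],[0,0,0]],[-1,[0,0,-0.35],[0,0,0]],[-1,[0,0,-0.4],[0,0,0]],[-1,[0,0,-0.4],[0,0,0]],[-1,[0,0,-0.4],[0,0,0]],[-1,[0,0,-0.15],[0,0,0]],[-1,[0,0,0],[0,0,0]]]'

```text
t: 6.3
ee_pos: [578.9, -172.3, 272.0]
orientation: [2.398, 2.023, 0.004]
ft_force: [0.5, 0.1, -0.5]
width: 37.6
grasp_force: 30.0
```

```bash
python3 - <<'E'
from h import *
go([553.5,227,265]); print(get_obs()['grasp_force'])
E
```

```text
t 6.3 tcp [ 578.9 -172.3  272. ] Y -9.7 z [ 0.0048 -0.0015 -1.    ] F [ 0.5  0.1 -0.5] w 37.6 q [-0.31  0.34  1.64  0.    1.16 -0.14]
tool shift /100: [ 3.893 -0.923  0.063]
29.99983638525009
```

Request:
jog_arm --commands '[[-1,[0.25,-0.06,0],[0,0,0]],[-1,[0.42,-0.1,0],[0,0,0]],[-1,[0.42,-0.1,0],[0,0,0]],[-1,[0.42,-0.1,0],[0,0,0]],[-1,[0.42,-0.1,0],[0,0,0]],[-1,[0.42,-0.1,0],[0,0,0]],[-1,[0.42,-0.1,0],[0,0,0]],[-1,[0.42,-0.1,0],[0,0,0]],[-1,[0.42,-0.1,0],[0,0,0]],[-1,[0.28,-0.063,0],[0,0,0]]]'

```text
t: 7.3
ee_pos: [550.5, 229.3, 266.5]
orientation: [-2.398, -2.026, 0.006]
ft_force: [0.7, 0.2, -0.9]
width: 37.6
grasp_force: 30.0
```

Request:
jog_arm --commands '[[-1,[0,0,0],[0,0,0]],[-1,[0,0,0],[0,0,0]]]'

```text
t: 7.5
ee_pos: [551.1, 226.9, 267.0]
orientation: [-2.399, -2.027, 0.006]
ft_force: [-0.6, -0.2, -2.0]
width: 37.7
grasp_force: 30.0
```

```bash
python3 - <<'E'
from h import *
go([553.5,227,160]); print(get_obs()['grasp_force'])
d=cam('wrist'); cv2.imwrite('pics/w4.png',d['image'])
E
```

```text
t 7.5 tcp [551.1 226.9 267. ] Y -9.61 z [-0.0034 -0.0017 -1.    ] F [-0.6 -0.2 -2. ] w 37.7 q [ 0.37  0.34  1.65 -0.    1.16  0.54]
tool shift /100: [0.007 0.027 1.07 ]
29.999842643737793
```

View pics/w4.png

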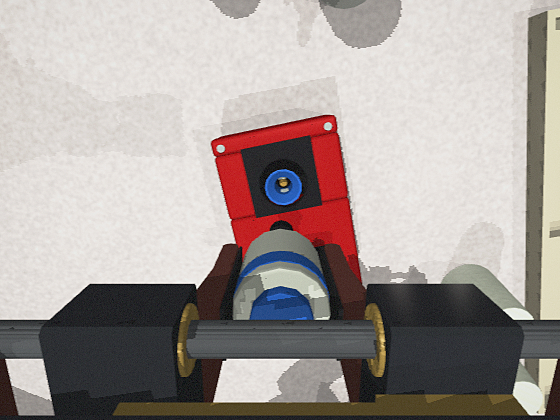

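The wrist view shows the cartridge held upright between the fingers at about (280,280), with the open fitting beyond at (283,187).

Request:
jog_arm --commands '[[-1,[0.007,0.027,0.3],[0,0,0]],[-1,[0,0,0.4],[0,0,0]],[-1,[0,0,0.3],[0,0,0]],[-1,[0,0,0.15],[0,0,0]],[-1,[0,0,0],[0,0,0]],[-1,[0,0,0],[0,0,0]]]'

```text
t: 8.15
ee_pos: [555.8, 226.9, 155.0]
orientation: [2.402, 2.024, 0.001]
ft_force: [-0.5, 0.3, -0.7]
width: 37.7
grasp_force: 30.0
```

```bash
python3 - <<'E'
from h import *
go([553.7,227,135]); print(get_obs()['moment'])
E
```

```text
t 8.15 tcp [555.8 226.9 155. ] Y -9.75 z [ 8.e-04  2.e-04 -1.e+00] F [-0.5  0.3 -0.7] w 37.7 q [ 0.37  0.47  1.73 -0.    0.94  0.54]
tool shift /100: [-0.002 -0.021  0.2  ]
[0.01113656 0.06004429 0.04762727]
```

Request:
jog_arm --commands '[[-1,[0,-0.021,0.05],[0,0,0]],[-1,[0,0,0.05],[0,0,0]],[-1,[0,0,0.05],[0,0,0]],[-1,[0,0,0.05],[0,0,0]],[-1,[0,0,0],[0,0,0]],[-1,[0,0,0],[0,0,0]]]'

```text
t: 8.75
ee_pos: [552.9, 227.7, 134.1]
orientation: [-2.401, -2.026, 0.0]
ft_force: [0.7, -0.0, -0.5]
width: 37.6
grasp_force: 30.0
```

Request:
jog_arm --commands '[[-1,[0,0,0.03],[0,0,0]],[-1,[0,0,0.03],[0,0,0]],[-1,[0,0,0.03],[0,0,0]],[-1,[0,0,0],[0,0,0]]]'

```text
t: 9.15
ee_pos: [552.6, 227.5, 124.7]
orientation: [-2.401, -2.026, 0.001]
ft_force: [0.2, -0.0, -0.4]
width: 37.6
grasp_force: 30.0
```

Request:
jog_arm --commands '[[-1,[0,0,0.02],[0,0,0]],[-1,[0,0,0.02],[0,0,0]],[-1,[0,0,0.02],[0,0,0]],[-1,[0,0,0.01],[0,0,0]]]'

```text
t: 9.55
ee_pos: [552.9, 227.6, 118.0]
orientation: [-2.401, -2.026, 0.0]
ft_force: [-1.1, -0.2, -0.8]
width: 37.7
grasp_force: 30.0
```

Request:
jog_arm --commands '[[-1,[0,0,0.01],[0,0,0]],[-1,[0,0,0.01],[0,0,0]],[-1,[0,0,0.01],[0,0,0]]]'

```text
t: 9.85
ee_pos: [553.1, 227.6, 115.4]
orientation: [2.401, 2.026, 0.0]
ft_force: [0.7, -1.0, 2.6]
width: 37.5
grasp_force: 30.0
```

Request:
jog_arm --commands '[[-1,[0,0,0.01],[0,0,0]],[-1,[0,0,0.01],[0,0,0]],[-1,[0,0,0.01],[0,0,0]]]'

```text
t: 10.15
ee_pos: [553.4, 227.9, 112.7]
orientation: [2.401, 2.026, 0.002]
ft_force: [-0.5, -0.0, 4.8]
width: 37.8
grasp_force: 30.0
```

Request:
jog_arm --commands '[[-1,[0,0,0.01],[0,0,0]],[-1,[0,0,0.01],[0,0,0]],[-1,[0,0,0.01],[0,0,0]],[-1,[0,0,0.01],[0,0,0]]]'

```text
t: 10.55
ee_pos: [553.5, 227.9, 108.9]
orientation: [2.401, 2.026, 0.002]
ft_force: [-0.0, 0.1, 6.9]
width: 37.4
grasp_force: 30.0
```

Request:
jog_arm --commands '[[-1,[0,0,0.01],[0,0,0]],[-1,[0,0,0.01],[0,0,0]],[-1,[0,0,0.01],[0,0,0]],[-1,[0,0,0.01],[0,0,0]]]'

```text
t: 10.95
ee_pos: [553.5, 227.9, 104.9]
orientation: [2.401, 2.025, 0.002]
ft_force: [-1.0, -0.5, 7.3]
width: 37.6
grasp_force: 30.0
```

Request:
jog_arm --commands '[[-1,[0,0,0.01],[0,0,0]],[-1,[0,0,0.01],[0,0,0]],[-1,[0,0,0.01],[0,0,0]]]'

```text
t: 11.25
ee_pos: [553.5, 227.8, 102.0]
orientation: [2.401, 2.025, 0.002]
ft_force: [-0.9, -1.4, 7.9]
width: 37.3
grasp_force: 30.0
```

Request:
jog_arm --commands '[[-1,[0,0,0.01],[0,0,0]],[-1,[0,0,0.01],[0,0,0]],[-1,[0,0,0.01],[0,0,0]]]'

```text
t: 11.55
ee_pos: [553.5, 227.9, 99.0]
orientation: [2.401, 2.025, 0.002]
ft_force: [-0.9, -1.2, 8.2]
width: 37.6
grasp_force: 30.0
```

Request:
jog_arm --commands '[[-1,[0,0,0.01],[0,0,0]]]'

```text
t: 11.65
ee_pos: [553.4, 227.8, 98.0]
orientation: [2.401, 2.026, 0.002]
ft_force: [-1.3, -0.5, 6.6]
width: 37.7
grasp_force: 30.0
```

Request:
jog_arm --commands '[[-1,[0,0,0.005],[0,0,0]]]'

```text
t: 11.75
ee_pos: [553.4, 227.8, 97.2]
orientation: [2.401, 2.026, 0.002]
ft_force: [-0.2, 0.0, 5.8]
width: 37.8
grasp_force: 30.0
```

Request:
jog_arm --commands '[[-1,[0,0,0.005],[0,0,0]]]'

```text
t: 11.85
ee_pos: [553.4, 227.8, 96.7]
orientation: [2.401, 2.025, 0.002]
ft_force: [-0.5, -1.2, 5.9]
width: 37.7
grasp_force: 30.0
```

Request:
jog_arm --commands '[[-1,[0,0,0.005],[0,0,0]]]'

```text
t: 11.95
ee_pos: [553.4, 227.9, 96.2]
orientation: [2.401, 2.026, 0.002]
ft_force: [-1.2, -0.9, 6.9]
width: 37.7
grasp_force: 30.0
```

Request:
jog_arm --commands '[[-1,[0,0,0.005],[0,0,0]]]'

```text
t: 12.05
ee_pos: [553.6, 227.9, 96.2]
orientation: [2.401, 2.025, 0.002]
ft_force: [-2.5, -0.2, 11.5]
width: 37.7
grasp_force: 30.0
```

Request:
jog_arm --commands '[[-1,[0,0,0.003],[0,0,0]]]'

```text
t: 12.15
ee_pos: [553.8, 227.9, 96.2]
orientation: [2.401, 2.025, 0.003]
ft_force: [-1.3, -1.3, 12.0]
width: 37.6
grasp_force: 30.0
```

Request:
jog_arm --commands '[[-1,[0,0,0.002],[0,0,0]]]'

```text
t: 12.25
ee_pos: [553.9, 228.0, 96.1]
orientation: [2.401, 2.025, 0.003]
ft_force: [-1.1, -0.7, 13.4]
width: 37.5
grasp_force: 30.0
```

Request:
jog_arm --commands '[[-1,[0,0,0],[0,0,0]]]'

```text
t: 12.35
ee_pos: [553.9, 227.9, 96.1]
orientation: [2.401, 2.025, 0.003]
ft_force: [-0.4, -0.9, 11.6]
width: 37.4
grasp_force: 30.0
```

Home is felt, so I'll do a gentle tug test.

Request:
jog_arm --commands '[[-1,[0,0,-0.01],[0,0,0]],[-1,[0,0,-0.01],[0,0,0]]]'

```text
t: 12.55
ee_pos: [553.8, 227.9, 97.5]
orientation: [2.401, 2.025, 0.003]
ft_force: [0.8, -0.2, 5.2]
width: 37.6
grasp_force: 30.0
```

Request:
jog_arm --commands '[[-1,[0,0,-0.006],[0,0,0]]]'

```text
t: 12.65
ee_pos: [553.8, 227.9, 97.9]
orientation: [2.401, 2.025, 0.003]
ft_force: [1.4, -1.4, 2.2]
width: 37.5
grasp_force: 30.0
```

Request:
jog_arm --commands '[[-1,[0,0,-0.006],[0,0,0]]]'

```text
t: 12.75
ee_pos: [553.4, 227.8, 98.0]
orientation: [2.401, 2.025, 0.002]
ft_force: [1.4, 0.2, -1.7]
width: 37.4
grasp_force: 30.0
```

Request:
jog_arm --commands '[[-1,[0,0,-0.003],[0,0,0]],[-1,[0,0,0],[0,0,0]]]'

```text
t: 12.95
ee_pos: [552.9, 227.7, 98.0]
orientation: [-2.401, -2.026, 0.0]
ft_force: [1.2, 0.6, -0.9]
width: 37.4
grasp_force: 30.0
```

The catch holds against the tug at TCP z 98.0. I'll release and retreat upward.

Request:
jog_arm --commands '[[1,[0,0,0],[0,0,0]],[1,[0,0,0],[0,0,0]],[1,[0,0,0],[0,0,0]],[1,[0,0,0],[0,0,0]],[1,[0,0,0],[0,0,0]],[1,[0,0,-0.2],[0,0,0]],[1,[0,0,-0.4],[0,0,0]],[1,[0,0,-0.4],[0,0,0]],[1,[0,0,-0.4],[0,0,-0.13]],[-1,[0,0,-0.2],[0,0,-0.13]]]'

```text
t: 13.95
ee_pos: [554.2, 228.2, 262.2]
orientation: [2.176, 2.263, 0.007]
ft_force: [0.1, 0.4, -0.3]
width: 82.6
grasp_force: 0.0
```

```bash
python3 - <<'E'
from b import *
go([478,126,250])
for n in('top','wrist'):
    d=cam(n); cv2.imwrite(f'pics/{n}5.png',d['image'])
    P=cloud(d); h=cv2.cvtColor(d['image'],cv2.COLOR_BGR2HSV)
    for c,zr in((((100,110,50),(130,255,255)),(125,170)),(((20,120,80),(35,255,255)),(120,175))):
        m=cv2.inRange(h,*c)>0; m&=(P[...,2]>zr[0])&(P[...,2]<zr[1])&(d['z_map']>0)&(abs(P[...,0]-554)<60)&(abs(P[...,1]-180)<80)
        p=P[m]
        if len(p): print(n,len(p),np.median(p,0).round(1),p.max(0).round(1),p.min(0).round(1))
E
```

```text
t 13.95 tcp [554.2 228.2 262.2] Y 2.24 z [ 0.0046  0.0018 -1.    ] F [ 0.1  0.4 -0.3] w 82.6 q [0.37 0.34 1.66 0.   1.14 0.33]
tool shift /100: [-0.991 -0.802  0.117]
top 102 [552.3 226.  144.1] [570.9 238.  148.7] [542.  209.6 127.5]
top 105 [531.9 125.7 157.2] [543.7 136.2 162.8] [521.3 115.8 150. ]
wrist 737 [553.5 229.9 144.2] [572.2 247.2 146.1] [536.7 216.4 125. ]
wrist 371 [533.3 136.9 153.4] [545.  141.2 159.4] [520.7 128.7 141. ]
```

View pics/wrist5.png

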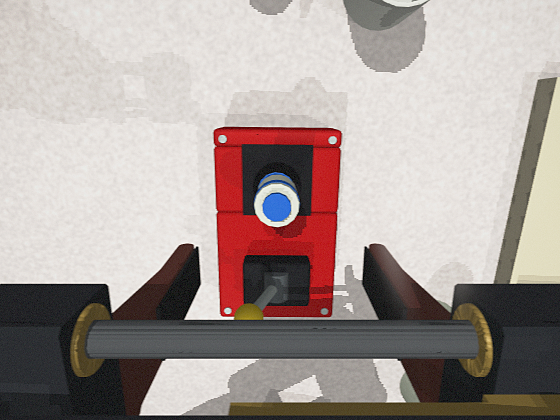

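The wrist view shows the cartridge upright in the fitting (button at (277,207), its top at z 144, so the tip is about 39 mm below the mouth). The lever ball at (249,313) has not moved.

Request:
jog_arm --commands '[[-1,[-0.33,-0.27,0],[0,0,0]],[-1,[-0.33,-0.27,0],[0,0,0]],[-1,[-0.33,-0.27,0],[0,0,0]],[-1,[0,0,0.2],[0,0,0]],[-1,[0,0,0.2],[0,0,0]],[-1,[0,0,0],[0,0,0]],[-1,[0,0,0],[0,0,0]],[-1,[0,0,0],[0,0,0]]]'

```text
t: 14.85
ee_pos: [475.9, 126.2, 218.5]
orientation: [2.183, 2.259, 0.0]
ft_force: [0.7, -0.1, 0.9]
width: 11.4
grasp_force: 0.0
```

```bash
python3 - <<'E'
from h import *
go([475,127,133])
E
```

```text
t 14.85 tcp [475.9 126.2 218.5] Y 1.97 z [ 3.e-04  1.e-04 -1.e+00] F [ 0.7 -0.1  0.9] w 11.4 q [0.23 0.23 1.92 0.   0.99 0.2 ]
tool shift /100: [ 0.009 -0.009  0.855]
```

Request:
jog_arm --commands '[[-1,[0.01,0,0.3],[0,0,0]],[-1,[0,0,0.3],[0,0,0]],[-1,[0,0,0.25],[0,0,0]],[-1,[0,0.05,0],[0,0,0]],[-1,[0,0.1,0],[0,0,0]],[-1,[0,0.1,0],[0,0,0]],[-1,[0,0.1,0],[0,0,0]],[-1,[0,0.1,0],[0,0,0]],[-1,[0,0.1,0],[0,0,0]]]'

```text
t: 15.75
ee_pos: [531.6, 128.9, 133.9]
orientation: [2.182, 2.26, 0.001]
ft_force: [-1.5, 0.1, 1.1]
width: 0.2
grasp_force: 0.7
```

Request:
jog_arm --commands '[[-1,[0,0.1,0],[0,0,0]],[-1,[0,0.08,0],[0,0,0]],[-1,[0,0,0],[0,0,0]]]'

```text
t: 16.05
ee_pos: [549.8, 129.5, 133.3]
orientation: [2.182, 2.259, 0.001]
ft_force: [0.0, 0.6, 0.6]
width: 0.6
grasp_force: 0.0
```

Request:
jog_arm --commands '[[-1,[0,0.05,0],[0,0,0]],[-1,[0,0.03,0],[0,0,0]],[-1,[0,0,0],[0,0,0]]]'

```text
t: 16.35
ee_pos: [556.6, 129.8, 133.1]
orientation: [-2.182, -2.26, 0.0]
ft_force: [-0.3, 0.3, -0.4]
width: 0.5
grasp_force: 0.0
```

Request:
jog_arm --commands '[[-1,[0,0.03,0],[0,0,0]],[-1,[0,0.02,0],[0,0,0]]]'

```text
t: 16.55
ee_pos: [561.3, 129.9, 133.2]
orientation: [-2.182, -2.26, 0.001]
ft_force: [-1.4, -1.3, -1.0]
width: 0.5
grasp_force: 0.5
```

```bash
cat > l.py <<'E'
from h import *
go(None)
for n in('top','scene'):
    d=cam(n); P=cloud(d); h=cv2.cvtColor(d['image'],cv2.COLOR_BGR2HSV)
    m=cv2.inRange(h,(20,120,80),(35,255,255))>0; m&=(P[...,2]>120)&(P[...,2]<175)&(abs(P[...,0]-554)<70)&(abs(P[...,1]-128)<30)
    p=P[m]
    if len(p): print(n,len(p),np.median(p,0).round(1),p.max(0).round(1),p.min(0).round(1))
E
python3 l.py
```

```text
t 16.55 tcp [561.3 129.9 133.2] Y 2.01 z [-4.e-04 -1.e-04 -1.e+00] F [-1.4 -1.3 -1. ] w 0.5 q [0.21 0.47 1.8  0.   0.87 0.17]
scene 45 [591.2 128.7 155.4] [598.  139.7 161.5] [580.9 115.9 148.8]
```

Request:
jog_arm --commands '[[-1,[0,0.03,0],[0,0,0]],[-1,[0,0.02,0],[0,0,0]]]'

```text
t: 16.85
ee_pos: [566.5, 130.1, 133.3]
orientation: [-2.182, -2.26, 0.0]
ft_force: [-0.6, 0.2, -0.3]
width: 0.5
grasp_force: 0.6
```

Request:
jog_arm --commands '[[-1,[0,0.02,0],[0,0,0]],[-1,[0,0.01,0],[0,0,0]]]'

```text
t: 17.05
ee_pos: [567.6, 130.1, 133.0]
orientation: [-2.181, -2.258, 0.005]
ft_force: [-9.8, 0.4, 5.8]
width: 0.5
grasp_force: 4.8
```

Hard stop reached. Back off and rise.

Request:
jog_arm --commands '[[-1,[0,-0.1,0],[0,0,0]],[-1,[0,-0.3,0],[0,0,0]],[-1,[0,-0.4,0],[0,0,0]],[-1,[0,-0.2,-0.3],[0,0,0]],[-1,[0,0,-0.4],[0,0,0]],[-1,[0,0,-0.4],[0,0,0]],[-1,[0,0,0],[0,0,0]],[-1,[0,0,0],[0,0,0]]]'

```text
t: 17.85
ee_pos: [470.1, 126.8, 244.3]
orientation: [2.181, 2.259, 0.005]
ft_force: [-0.6, -0.8, -0.0]
width: 0.9
grasp_force: 0.0
```

```bash
python3 l.py; python3 - <<'E'
from h import *
d=cam('top'); cv2.imwrite('pics/top6.png',d['image'])
E
```

```text
t 17.85 tcp [470.1 126.8 244.3] Y 2.01 z [ 3.5e-03  7.0e-04 -1.0e+00] F [-0.6 -0.8 -0. ] w 0.9 q [ 0.24  0.19  1.91 -0.    1.04  0.2 ]
top 111 [588.6 127.9 153.1] [601.  140.5 159.4] [578.3 117.7 145.4]
scene 55 [594.9 128.6 152.3] [603.3 139.4 159.4] [584.1 115.8 145.5]
```

View pics/top6.png

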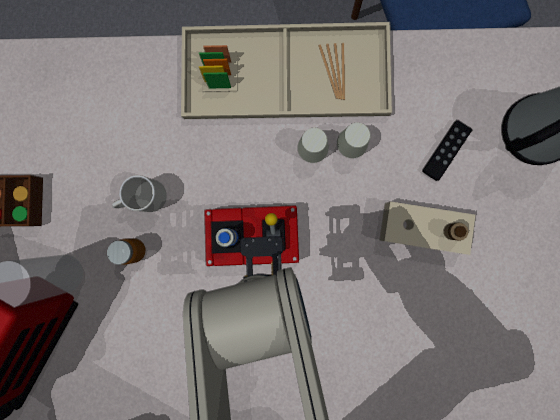

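The top view shows the cartridge in the fitting at (225,238) and the ball swung over at (271,220). The spent cartridge (457,231) and the other objects have not moved.

```bash
python3 -c "
from h import *
print(close_job())"
```

```text
the job is handed in; nothing more can be done
None
```

The fresh cartridge is locked in the fitting (it held against a light tug), the lever is open against its hard stop, the spent cartridge and everything else are where they were, and the job is handed in; it returned no verdict.

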